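Feed one carving blank from the dispenser

TASK

Feed one wooden blank from the dispenser onto its out-tray: slide the gate fully open, swing the sprung lever all the way to its stop once and let it spring back home, then slide the gate fully shut again. The blank must stay lying flat on the tray and the others in the magazine; do not knock or shift the other things on the bench.

Things in the scene. Friction and masses are not known exactly. Their poses are not given: they have to be found in the camera images.
- dispenser: plywood blank dispenser screwed to the bench. Origin: underside, below the magazine's centre; x to the gear case at its back, y to the gate's grip, z up. Magazine 51 x 71 outside, open top at z = 85, holds four stacked blanks on a floor at z = 12; its outlet at x = -26 opens onto the out-tray: the flat at z = 12 from x = -30 to -109, with 12 mm lips
- gate (a joint): sliding gate, a 5 mm aluminium plate on edge across the outlet at x = -30 of the dispenser: 0 fully shut (blocks the outlet), 0.068 fully open (against its end stop); grows towards the dispenser's +y; friction 1.5 N, stays where it is left
- gate_grip (a point): centre of the top face of the gate's upright wooden grip, a 16 x 16 mm square post, 85 mm high over the bench, its lower 17 mm beside the plate; moves with the gate; with the gate shut at x = -30, y = 92 of the dispenser
- lever (a joint): sprung feed lever, swings level about an upright axis: 0 at rest (spring holds it there), 1.1 rad at its stop; grows anticlockwise seen from above; a full swing drives a pusher that moves the lowest blank 61 mm out to -x; needs 2 N at the knob at rest, about 6 N at the stop; springs back when let go
- lever_knob (a point): centre of the top face of the lever's upright round black knob: 20 across, 48 high, its top 113 mm over the bench, its foot on the flat steel lever (top of that at 66 mm); at rest at x = -30, y = -101 of the dispenser, at the stop at x = 67, y = -165
- lever_pivot (a point): point on the lever's upright axis, at x = 70, y = -55, z = 60 of the dispenser; the knob circles it at 110 mm radius
- blank0: plain pale wooden blank, 40 (x) x 60 (y) x 14 mm, number 0 from the bottom of the stack; origin: centre of its underside
- blank1: plain pale wooden blank, 40 (x) x 60 (y) x 14 mm, number 1 from the bottom of the stack; origin: centre of its underside
- blank2: plain pale wooden blank, 40 (x) x 60 (y) x 14 mm, number 2 from the bottom of the stack; origin: centre of its underside
- blank3: plain pale wooden blank, 40 (x) x 60 (y) x 14 mm, number 3 from the bottom of the stack; origin: centre of its underside
- gouge: carving gouge lying on the bench, wooden handle 95 long, steel blade 90 long; bystander; origin: under the front of its handle
- wax_tin: round metal tin, 72 across, 26 high; bystander; origin: centre of its underside
- offcut: brown wood offcut 70 x 35 x 22; bystander; origin: centre of its underside
- glue: white glue bottle 52 across, 130 high, standing; bystander; origin: centre of its underside
- mallet: carver's round wooden mallet standing on its head, 72 across, 200 high; bystander; origin: centre of its underside
- rosette: small round carved rosette, 64 across, 17 high; bystander; origin: centre of its underside
Not all that is in view belongs to the job. Leave any purple or red look-alike of the blank3 alone.

How it is judged:
By the outcome, as a careful person would: the job done as asked, in the order asked, and still so for the second after the job is handed in, with the robot touching nothing.
It also fails if it takes over 45 s, if anything falls off the work surface, if the arm or the gripper's body presses on something with over 40 N, if the wrist force passes 120 N, or if a joint passes its speed limit or range.

ROBOT

A 6-joint arm with a two-finger parallel gripper is mounted at the origin on the work surface. World frame = base frame: x ahead of the robot, y to its left, z up, the work surface at z = 0. Lengths are in m, angles in rad, forces in N, time in s.
With the tool pointing down it reaches from about 0.425 to 0.95 m from the base axis. Payload 3.5 kg.
Tool frame: the origin (TCP) lies between the finger pads; the fingertips stand 19 mm ahead of it and the grasp point (between the pads) is the TCP; z points along the fingers, y is the line along which they close (so a half turn about z gives the same grasp; the last joint's range is limited). The gripper opens to 85 mm and grips with 20 to 120 N. Pads are 22 mm wide; open, the fingers measure 114 mm over their backs; the gripper's body (76 mm by 85 mm) begins 54 mm behind the grasp point. The pads swing forward as they close: fully open they stand 13 mm farther back than shut.
Start: joints at [1.196, 0.286, 1.577, -0, 1.279, -0.15], TCP at [0.15, 0.658, 0.25] pointing down, gripper open.
Joint ranges: [-2.77, 2.77], [-0.9, 2.22], [0.21, 2.48], [-1.53, 4.67], [0.24, 2.81], [-2.84, 2.84]. Speed limits (rad/s): [2.79, 2.79, 3.14, 3.14, 3.14, 3.14].

INTERFACE

Orientations are given as a unit quaternion [x, y, z, w].
In Python, from plant import monitor, eyes, ctrl gives the robot as it stands.
- The arm moves only by the shell command python3 -m handwheel 'ROWS' [FORCE]. ROWS is JSON, a list of rows, each a list of 7 numbers: the shift along the tool's x, y, z in units of 40 cm (1.0 is 40 cm), then the turn, a rotation vector about the tool's x, y, z in units of pi rad (1.0 is pi rad), then the opening, from -1 (shut) to 1 (fully open). A call has 1 to 12 rows; each row is the pose to reach, as a shift and turn from the pose commanded when the call began, along the tool's axes at that moment, turning the shorter way round; what a row does not reach only later rows make up. A row lasts 1/8 s, in which the tool goes at most 62.5 mm and 10.7 degrees, less where a joint would pass 70% of its speed; a pose out of reach is approached as far as the arm can. A call with a number of a shift or a turn outside -1 to 1 is refused whole. A call with a gripper value outside its range is refused whole. The fingers move at their own pace and stop on an object; FORCE is the grip in N (left out, the last holds). Time passes only in rows, so rows that repeat a pose let the fingers close. It gives the time, the measured TCP pose, the force, the opening and the grip force at its end, in the units of the state.
- monitor.get_state(): the state, without advancing time (a new reading comes with each control period).
- eyes.read_camera(name): name is "scene" or "top" or "wrist"; returns the picture (480x640x3 uint8, red, green, blue); there is no depth.
- eyes.camera_params(name): a dict with "K" (3x3 intrinsics, pixels), "R" (3x3) and "t" (3): a world point X has camera coordinates R X + t. Camera axes: x right, y down, z forward; pixel columns grow to the right and rows downward; lengths in m; the calibration is good to about 2 mm. A picture is of the moment at which its call begins: read the wrist's pose just before it. camera_params takes no time and is no camera call; for the wrist camera it gives the pose at the moment of the call.
- ctrl.sign_off(): hands the job in; it is judged then, once.
The state is a dict: "time": time; "qpos": joint angles; "dq": joint speeds; "joint_efforts": joint torques, N m; "eef_pos": TCP position; "tcp_rot": TCP orientation; "contact_force": force on the tool from outside, world axes, zero at the start; "wrist_torque": the same for the moment, N m; "opening": opening from 0.0 (shut) to 1.0 (fully open); "finger_force": force on a finger pad.
Only numpy, scipy, OpenCV 4.12 (cv2) and the standard library are available. Lean on these libraries where they do the work, as an engineer would, in place of code of your own. Each camera call takes 0.05 s, during which the arm holds its last target. There are 200 camera calls.

## Working session

There is one attempt and no reset: what is moved stays moved. The work goes in short steps, Python scripts to look and compute and a shell command to move; the robot and the scene stay as the last step left them, time stands still between calls to the robot, and variables do not carry over. Pictures are saved under pics/ and viewed, at most 10 in all, crops included, and the job is handed in when it is done.

```bash
mkdir -p pics; python3 - <<'E'
from plant import monitor, eyes
import cv2
s=monitor.get_state();print(s)
for n in("scene","top"):
    cv2.imwrite(f"pics/{n}0.png",eyes.read_camera(n)[:,:,::-1])
    p=eyes.camera_params(n);print(n,p["K"].tolist(),p["R"].round(4).tolist(),p["t"].round(4).tolist())
E
```

```text
{'time': 0.0, 'qpos': array([ 1.19599659e+00,  2.87180337e-01,  1.57825106e+00, -3.69976205e-05,
        1.27861489e+00, -1.49971671e-01]), 'dq': array([ 0.00080232,  0.00248871,  0.00064576, -0.00059614, -0.00016486,
       -0.00165591]), 'joint_efforts': array([ 7.72631065e-04, -4.05967641e+01, -2.92635351e+01, -1.07220967e-04,
        5.74047255e-03, -8.53538637e-06]), 'eef_pos': array([0.1502044 , 0.65741131, 0.24889726]), 'tcp_rot': array([ 1.12172021e-01,  9.93688046e-01, -1.18942077e-03, -3.01116097e-04]), 'contact_force': array([ 0.52849732, -0.09134677, -0.78216595]), 'wrist_torque': array([ 0.00513447, -0.03832425, -0.01476378]), 'finger_force': 0.0, 'opening': 1.0004292473992085}
scene [[515.6197924685923, 0.0, 321.8018543252668], [0.0, 515.6197924685923, 247.32268630585173], [0.0, 0.0, 1.0]] [[0.077, 0.997, 0.0049], [0.6092, -0.0432, -0.7918], [-0.7892, 0.0639, -0.6107]] [-0.0457, -0.2837, 1.431]
top [[499.6570313783713, 0.0, 310.78283456076883], [0.0, 499.6570313783713, 241.41780239479772], [0.0, 0.0, 1.0]] [[-0.0799, -0.9968, 0.0036], [-0.9667, 0.0766, -0.2442], [0.2432, -0.023, -0.9697]] [0.0385, 0.5985, 0.8204]
```

View pics/scene0.png

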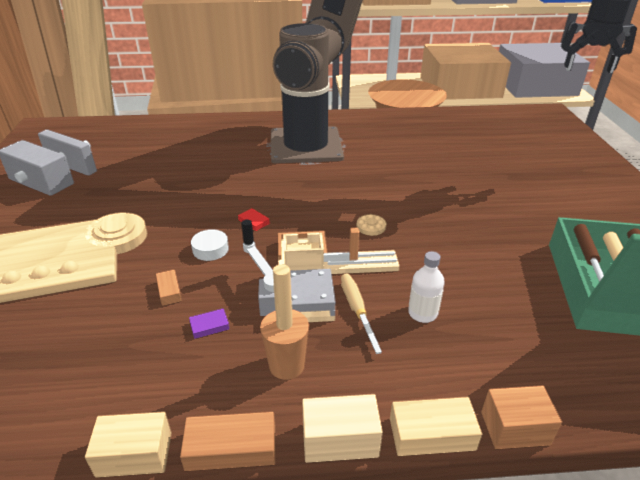

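View pics/top0.png

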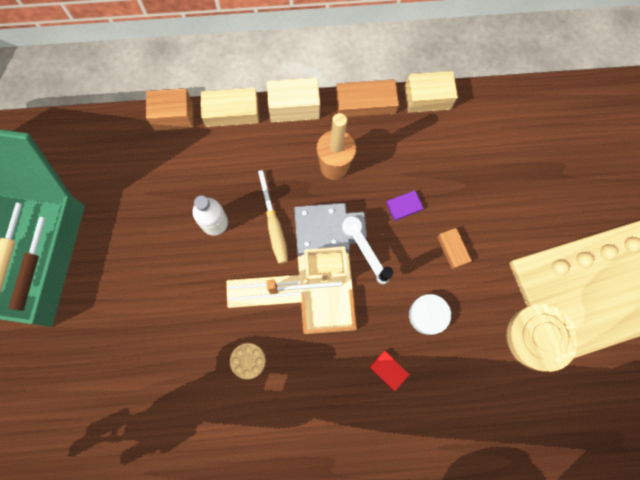

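The top view shows the dispenser at about (325,265), grip at (271,286), lever pivot at (352,227), knob at (387,275), and the tray below the magazine. I'll zoom in to get exact pixels.

```bash
python3 - <<'E'
import cv2,numpy as np
t=cv2.imread("pics/top0.png");s=cv2.imread("pics/scene0.png")
a=cv2.resize(t[195:345,215:415],None,fx=4,fy=4,interpolation=cv2.INTER_CUBIC)
b=cv2.resize(s[215:335,220:420],None,fx=4,fy=4,interpolation=cv2.INTER_CUBIC)
cv2.imwrite("pics/tc.png",a);cv2.imwrite("pics/sc.png",b)
for n,im,(r0,r1,c0,c1) in(("top",t,(255,300,365,405)),("scene",s,(215,260,235,265))):
    m=(im[r0:r1,c0:c1].max(2)<40).astype(np.uint8)
    k,l,st,ce=cv2.connectedComponentsWithStats(m)
    for i in range(1,k):
        if st[i,4]>15:print(n,st[i]+[c0,r0,0,0,0],ce[i]+[c0,r0])
E
```

```text
top [385 268   6   5  22] [387.22727273 269.59090909]
top [381 273   8   7  31] [383.48387097 276.80645161]
scene [242 224  11  20 163] [247.27607362 233.55214724]
```

View pics/tc.png

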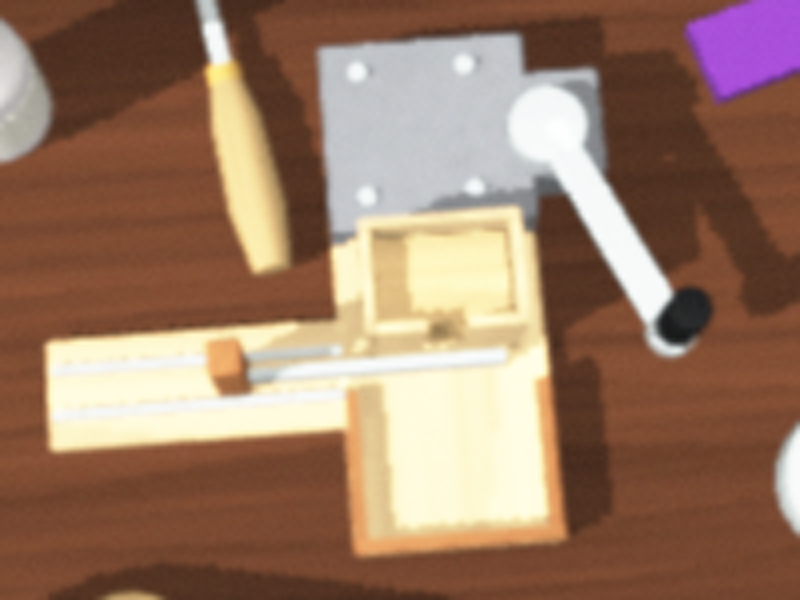

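View pics/sc.png

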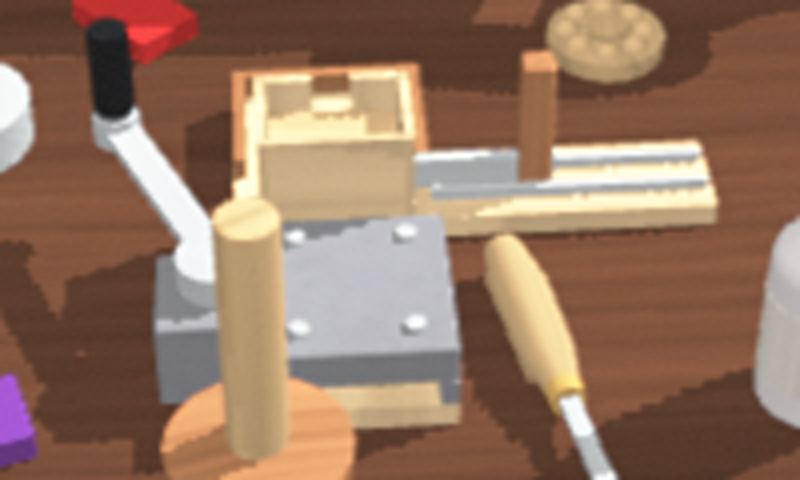

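The crops give these top-view pixels: knob top at about (689,309), grip top (226,356), hub (548,124), magazine rim (358,218)–(528,340). In the scene view, knob top is at (108,30) and grip top at (540,61). I'll cast rays onto planes at the known heights.

```bash
cat > h.py <<'E'
import numpy as np
from plant import eyes
def ray(n,uv,z):
    p=eyes.camera_params(n);K,R,t=map(np.array,(p["K"],p["R"],p["t"]))
    c=-R.T@t;d=R.T@np.linalg.solve(K,[*uv,1]);return c+d*(z-c[2])/d[2]
def fit(P,Q):  # 2D rigid P->Q
    P,Q=np.array(P),np.array(Q);p=P-P.mean(0);q=Q-Q.mean(0)
    a=np.arctan2((p[:,0]*q[:,1]-p[:,1]*q[:,0]).sum(),(p*q).sum())
    R=np.array([[np.cos(a),-np.sin(a)],[np.sin(a),np.cos(a)]]);t=Q.mean(0)-R@P.mean(0)
    return a,R,t,(P@R.T+t-Q)
E
python3 - <<'E'
from h import *
off={"top":(214.6,194.6),"scene":(219.6,214.6)}
pts=[("top","knob",(689,309),.113,(-30,-101)),("top","grip",(225,356),.085,(-30,92)),("top","hub",(548,124),.068,(70,-55)),
("top","mBL",(358,218),.085,(25.5,35.5)),("top","mBR",(521,206),.085,(25.5,-35.5)),
("scene","knob",(108,29),.113,(-30,-101)),("scene","grip",(540,60),.085,(-30,92)),("scene","mBR",(260,143),.085,(25.5,-35.5)),("scene","mBL",(413,138),.085,(25.5,35.5))]
P=[];Q=[]
for n,k,c,z,d in pts:
    w=ray(n,np.array(c)/4+off[n],z);P.append(np.array(d)/1000);Q.append(w[:2])
a,R,t,e=fit(P,Q);print("yaw",a,"t",t)
for x,q,r in zip(pts,Q,e):print(x[0],x[1],q.round(4),(r*1000).round(1))
for n,d in dict(grip=(-30,92),gripopen=(-30,160),knob=(-30,-101),stop=(67,-165),pivot=(70,-55)).items():print(n,(R@np.array(d)/1000+t).round(4))
for n,uv in dict(red=(391,370),tin=(430,314),rosette=(247,361),offcut=(455,248),purple=(405,205),gougeend=(282,258),glue=(213,220),mallet=(336,155)).items():print(n,ray("top",uv,.02).round(3))
E
```

```text
yaw -0.008783697812754046 t [ 0.55673857 -0.0301436 ]
top knob [ 0.5271 -0.1318] [-1.3  0.9]
top grip [0.5274 0.0661] [ 0.2 -3.9]
top hub [ 0.6249 -0.0856] [ 1.3 -0.2]
top mBL [0.584 0.004] [-1.4  1.1]
top mBR [ 0.5837 -0.0681] [-1.8  2.2]
scene knob [ 0.527  -0.1326] [-1.2  1.7]
scene grip [0.5262 0.0666] [ 1.4 -4.4]
scene mBR [ 0.5802 -0.0657] [ 1.7 -0.1]
scene mBL [0.5814 0.0024] [1.1 2.7]
grip [0.5275 0.0621]
gripopen [0.5281 0.1301]
knob [ 0.5259 -0.1309]
stop [ 0.6223 -0.1957]
pivot [ 0.6263 -0.0858]
red [ 0.366 -0.134  0.02 ]
tin [ 0.459 -0.218  0.02 ]
rosette [0.402 0.121 0.02 ]
offcut [ 0.579 -0.282  0.02 ]
purple [ 0.671 -0.198  0.02 ]
gougeend [0.585 0.046 0.02 ]
glue [0.67  0.174 0.02 ]
mallet [ 0.786 -0.075  0.02 ]
```

```bash
cat >> h.py <<'E'
from scipy.spatial.transform import Rotation as Ro
from plant import monitor
def row(xyz,ang):   # ang: world angle (deg) of tool y, tool pointing down
    s=monitor.get_state();R0=Ro.from_quat(s["tcp_rot"]);a=np.radians(ang)
    y=np.array([np.cos(a),np.sin(a),0]);z=np.array([0,0,-1.])
    R1=Ro.from_matrix(np.c_[np.cross(y,z),y,z])
    return np.r_[R0.inv().apply(np.array(xyz)-s["eef_pos"])/.4,(R0.inv()*R1).as_rotvec()/np.pi].round(4).tolist()
E
python3 -c "
from h import *
print(row([.527,.065,.18],-90.5))"
```

```text
[-1.2484, -1.2336, 0.1749, -0.0003, 0.001, 0.9312]
```

```bash
python3 -m handwheel '[[-0.62,-0.62,0,0,0,0.46,0.2],[-0.62,-0.62,0,0,0,0.46,0.2],[-0.62,-0.62,0,0,0,0.46,0.2],[-0.62,-0.62,0,0,0,0.46,0.2],[-0.62,-0.62,0,0,0,0.46,0.2],[-0.62,-0.62,0,0,0,0.46,0.2],[-0.62,-0.62,0,0,0,0.46,0.2],[-0.62,-0.62,0,0,0,0.46,0.2],[-0.62,-0.62,0,0,0,0.46,0.2]]' 20; python3 -c "
from h import *
print(row([.527,.065,.16],-90.5),monitor.get_state()['qpos'])"
```

```text
time: 1.23
eef_pos: [0.3368, 0.3607, 0.2499]
tcp_rot: [0.741, 0.672, -0.0, -0.0]
contact_force: [-0.2, -0.3, -0.4]
opening: 0.598
finger_force: 0.0
[-0.689, 0.5457, 0.2248, -0.0, 0.0003, 0.4716] [ 6.13704736e-01 -1.21523609e-01  2.01263187e+00  2.75563844e-05
  1.25128557e+00  7.11642351e-01]
```

```bash
python3 -m handwheel '[[-0.689,0.546,0.1,0,0,0.4716,0.2],[-0.689,0.546,0.1,0,0,0.4716,0.2],[-0.689,0.546,0.1,0,0,0.4716,0.2],[-0.689,0.546,0.1,0,0,0.4716,0.2],[-0.689,0.546,0.1,0,0,0.4716,0.2],[-0.689,0.546,0.1,0,0,0.4716,0.2],[-0.689,0.546,0.2,0,0,0.4716,0.2],[-0.689,0.546,0.2248,0,0,0.4716,0.2],[-0.689,0.546,0.2248,0,0,0.4716,0.2],[-0.689,0.546,0.2248,0,0,0.4716,0.2]]'; python3 - <<'E'
from h import *
import cv2
cv2.imwrite("pics/w1.png",eyes.read_camera("wrist")[:,:,::-1])
p=eyes.camera_params("wrist");K,R,t=map(np.array,(p["K"],p["R"],p["t"]))
for X in([.527,.065,.085],[.527,.061,.085]):
    q=K@(R@X+t);print(q[:2]/q[2])
print(row([.527,.065,.072],-90.5))
E
```

```text
time: 2.48
eef_pos: [0.5274, 0.0653, 0.1612]
tcp_rot: [1.0, -0.003, 0.001, 0.0]
contact_force: [-0.4, -0.1, -0.0]
opening: 0.602
finger_force: 0.0
[316.82774618 262.5401731 ]
[323.77743384 262.4924938 ]
[-0.0018, 0.0008, 0.2237, 0.0001, -0.0006, 0.0007]
```

View pics/w1.png

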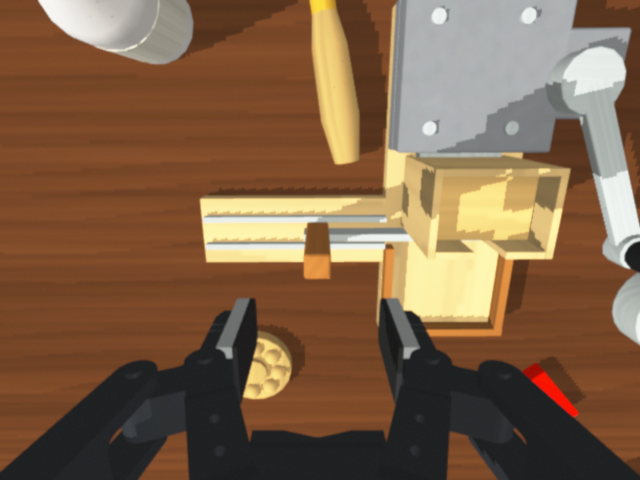

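The wrist view shows the grip's top face centred at (317,265), against a predicted (317,262). Descending onto it and closing.

```bash
python3 -m handwheel '[[0,0,0.11,0,0,0,0.2],[0,0,0.2237,0,0,0,0.2],[0,0,0.2237,0,0,0,0.2],[0,0,0.2237,0,0,0,0.2],[0,0,0.2237,0,0,0,-1],[0,0,0.2237,0,0,0,-1],[0,0,0.2237,0,0,0,-1],[0,0,0.2237,0,0,0,-1],[0,0,0.2237,0,0,0,-1]]' 20
```

```text
time: 3.65
eef_pos: [0.5283, 0.0651, 0.0729]
tcp_rot: [1.0, -0.005, 0.001, 0.0]
contact_force: [-1.1, 0.4, 6.6]
opening: 0.178
finger_force: 24.2
```

```bash
python3 -m handwheel '[[0,-0.04,0,0,0,0,-1],[0,-0.08,0,0,0,0,-1],[0,-0.12,0,0,0,0,-1],[0,-0.15,0,0,0,0,-1],[0,-0.15,0,0,0,0,-1]]'; python3 -m handwheel '[[0,-0.005,0,0,0,0,-1],[0,-0.01,0,0,0,0,-1],[0,-0.01,0,0,0,0,-1]]'
```

```text
time: 4.28
eef_pos: [0.5285, 0.1261, 0.0728]
tcp_rot: [1.0, -0.004, 0.001, -0.0]
contact_force: [-1.4, 1.5, 7.5]
opening: 0.183
finger_force: 24.3
time: 4.65
eef_pos: [0.5285, 0.1275, 0.0728]
tcp_rot: [1.0, -0.004, 0.001, 0.002]
contact_force: [-3.8, -7.1, 7.9]
opening: 0.183
finger_force: 24.4
```

```bash
python3 -m handwheel '[[0,-0.005,0,0,0,0,-1],[0,-0.005,0,0,0,0,-1]]'
```

```text
time: 4.9
eef_pos: [0.5285, 0.1276, 0.0727]
tcp_rot: [1.0, -0.004, 0.0, 0.004]
contact_force: [-3.9, -13.3, 8.1]
opening: 0.184
finger_force: 24.8
```

```bash
python3 -m handwheel '[[0,0.01,0,0,0,0,0.2],[0,0.01,0,0,0,0,0.2],[0,0.01,0,0,0,0,0.2],[0,0.01,-0.13,0,0,0,0],[0,0.01,-0.26,0,0,0,-0.2],[0,0.01,-0.26,0,0,0,-0.2]]'; python3 -c "
from h import *
print(row([.527,-.132,.175],-65.8),monitor.get_state()['qpos'])"
```

```text
time: 5.65
eef_pos: [0.5308, 0.1278, 0.1804]
tcp_rot: [1.0, -0.005, 0.005, -0.0]
contact_force: [-0.1, -0.3, -0.4]
opening: 0.4
finger_force: 0.0
[-0.0036, 0.6496, 0.013, 0.0005, -0.0035, -0.1374] [5.03026904e-02 6.69085612e-02 1.96181635e+00 2.12932402e-04
 1.10199410e+00 1.63018285e+00]
```

```bash
python3 -m handwheel '[[-0.004,0.65,0.01,0,0,-0.1374,-0.2],[-0.004,0.65,0.01,0,0,-0.1374,-0.2],[-0.004,0.65,0.01,0,0,-0.1374,-0.2],[-0.004,0.65,0.01,0,0,-0.1374,-0.2],[-0.004,0.65,0.01,0,0,-0.1374,-0.2],[-0.004,0.65,0.01,0,0,-0.1374,-0.2],[-0.004,0.65,0.01,0,0,-0.1374,-0.2]]'; python3 - <<'E'
from h import *
import cv2
cv2.imwrite("pics/w2.png",eyes.read_camera("wrist")[:,:,::-1])
cv2.imwrite("pics/t2.png",cv2.resize(eyes.read_camera("top")[195:345,215:415,::-1],None,fx=4,fy=4))
p=eyes.camera_params("wrist");K,R,t=map(np.array,(p["K"],p["R"],p["t"]))
q=K@(R@[.527,-.132,.113]+t);print(q[:2]/q[2])
print(row([.527,-.132,.098],-65.8))
E
```

```text
time: 6.52
eef_pos: [0.5229, -0.1319, 0.1699]
tcp_rot: [0.978, 0.21, -0.001, -0.001]
contact_force: [-0.5, 0.8, 0.5]
opening: 0.401
finger_force: 0.0
[320.84149734 268.64673366]
[0.0082, 0.0052, 0.1809, -0.0003, 0.0002, 0.0003]
```

View pics/w2.png

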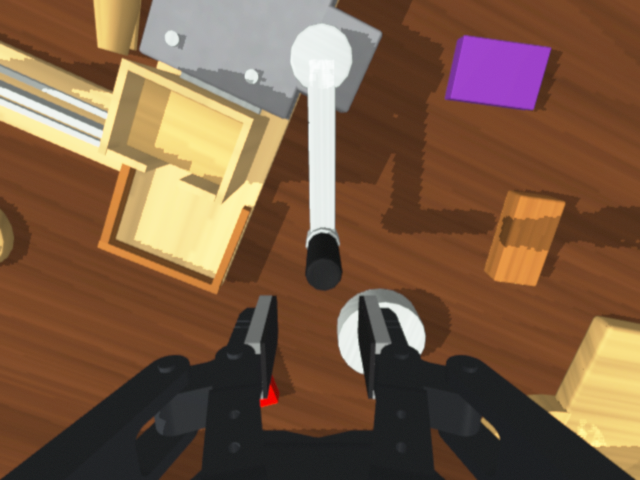

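Knob top centre is at (323,273), prediction (321,269), so it's centred between the fingers, and the gate is clear of the tray. Descending around it and planning the arc.

```bash
python3 -m handwheel '[[0.008,0.005,0.09,0,0,0,-0.2],[0.008,0.005,0.18,0,0,0,-0.2],[0.008,0.005,0.18,0,0,0,-0.4],[0.008,0.005,0.18,0,0,0,-0.4],[0.008,0.005,0.18,0,0,0,-0.4]]'; python3 - <<'E'
from h import *
P=np.array([.6260,-.0857]);K=np.array([.527,-.132])
for f in list(range(6,67,6)):
    a=np.radians(f);c,s=np.cos(a),np.sin(a)
    k=P+np.array([[c,-s],[s,c]])@(K-P)
    print(f,np.round(row([*k,.098],-65.8+f),3).tolist())
E
```

```text
time: 7.25
eef_pos: [0.5284, -0.1336, 0.101]
tcp_rot: [0.978, 0.21, 0.001, 0.001]
contact_force: [0.3, 0.3, 0.2]
opening: 0.3
finger_force: 0.0
6 [0.0, 0.024, 0.008, 0.001, -0.001, -0.033]
12 [0.005, 0.052, 0.008, 0.001, -0.001, -0.067]
18 [0.013, 0.079, 0.008, 0.001, -0.001, -0.1]
24 [0.024, 0.106, 0.008, 0.001, -0.001, -0.133]
30 [0.037, 0.131, 0.008, 0.001, -0.0, -0.167]
36 [0.053, 0.155, 0.008, 0.001, -0.0, -0.2]
42 [0.071, 0.177, 0.008, 0.001, -0.0, -0.233]
48 [0.092, 0.197, 0.008, 0.001, -0.0, -0.267]
54 [0.114, 0.214, 0.008, 0.001, -0.0, -0.3]
60 [0.139, 0.23, 0.008, 0.001, -0.0, -0.333]
66 [0.164, 0.242, 0.008, 0.001, -0.0, -0.367]
```

```bash
python3 -m handwheel '[[0,0.024,0.004,0,0,-0.033,-0.4],[0.005,0.052,0.004,0,0,-0.067,-0.4],[0.013,0.079,0.004,0,0,-0.1,-0.4],[0.024,0.106,0.004,0,0,-0.133,-0.4],[0.037,0.131,0.004,0,0,-0.167,-0.4],[0.053,0.155,0.004,0,0,-0.2,-0.4],[0.071,0.177,0.004,0,0,-0.233,-0.4],[0.092,0.197,0.004,0,0,-0.267,-0.4],[0.114,0.214,0.004,0,0,-0.3,-0.4],[0.139,0.23,0.004,0,0,-0.333,-0.4],[0.139,0.23,0.004,0,0,-0.333,-0.4]]'
```

```text
time: 8.62
eef_pos: [0.615, -0.1953, 0.0986]
tcp_rot: [0.742, 0.67, -0.001, -0.0]
contact_force: [-6.2, -1.6, 4.3]
opening: 0.302
finger_force: 2.8
```

```bash
python3 -m handwheel '[[0.0,0.01,0,0,0,-0.01,-0.4],[0.001,0.0175,0,0,0,-0.02,-0.4],[0.001,0.0175,0,0,0,-0.02,-0.4]]'; python3 -m handwheel '[[0.0,0.01,0,0,0,-0.01,-0.4],[0.0,0.01,0,0,0,-0.01,-0.4]]'
```

```text
time: 9.0
eef_pos: [0.6214, -0.1957, 0.0986]
tcp_rot: [0.721, 0.693, -0.002, -0.001]
contact_force: [-5.5, -2.3, 2.1]
opening: 0.3
finger_force: 2.9
time: 9.25
eef_pos: [0.6243, -0.1956, 0.0985]
tcp_rot: [0.71, 0.704, -0.003, -0.002]
contact_force: [-9.6, -2.5, 4.8]
opening: 0.299
finger_force: 4.6
```

```bash
python3 -m handwheel '[[0.0,0.01,0,0,0,0,-0.4],[0.0,0.01,0,0,0,0,-0.4]]'; python3 -m handwheel '[[0.0,0.007,0,0,0,0,-0.4],[0.0,0.007,0,0,0,0,-0.4]]'; python3 - <<'E'
from h import *
import cv2
cv2.imwrite("pics/t3.png",cv2.resize(eyes.read_camera("top")[190:350,205:415,::-1],None,fx=3,fy=3))
E
```

```text
time: 9.5
eef_pos: [0.6251, -0.1957, 0.0983]
tcp_rot: [0.71, 0.704, -0.006, -0.006]
contact_force: [-18.5, -2.2, 10.4]
opening: 0.303
finger_force: 9.7
time: 9.75
eef_pos: [0.6256, -0.1957, 0.0981]
tcp_rot: [0.71, 0.704, -0.008, -0.009]
contact_force: [-26.2, -2.8, 14.6]
opening: 0.3
finger_force: 13.2
```

View pics/t3.png

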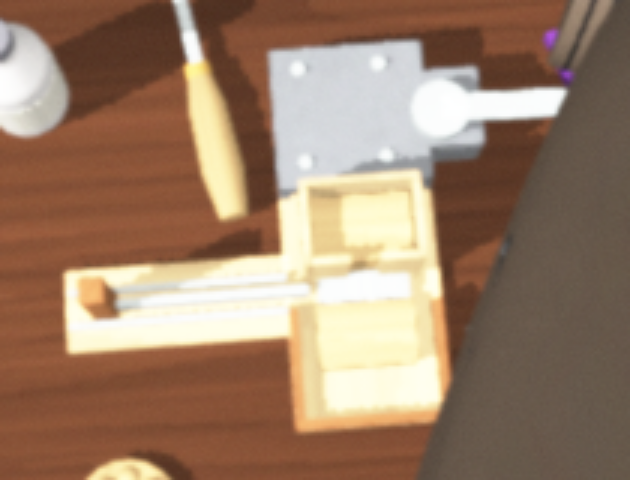

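The lever is hard against its stop (force rises, no travel) and the blank lies on the tray. Lifting off so the lever springs back.

```bash
python3 -m handwheel '[[0.0,-0.01,0,0,0,0,-0.4],[0.0,-0.01,-0.13,0,0,0,-0.4],[0.0,-0.01,-0.24,0,0,0,-0.4],[0.0,-0.01,-0.24,0,0,0,-0.4],[0.0,-0.01,-0.24,0,0,0,-0.4]]'; python3 -c "
from h import *
print(row([.529,.1276,.19],-90.5))"
```

```text
time: 10.42
eef_pos: [0.6293, -0.1949, 0.1939]
tcp_rot: [0.71, 0.704, 0.0, 0.001]
contact_force: [-0.6, -0.4, -0.9]
opening: 0.303
finger_force: 0.0
[0.8039, -0.2583, 0.0092, 0.0004, -0.0002, 0.4998]
```

```bash
python3 -m handwheel '[[0.8,-0.258,0.01,0,0,0.5,0.2],[0.8,-0.258,0.01,0,0,0.5,0.2],[0.8,-0.258,0.01,0,0,0.5,0.2],[0.8,-0.258,0.01,0,0,0.5,0.2],[0.8,-0.258,0.01,0,0,0.5,0.2],[0.8,-0.258,0.01,0,0,0.5,0.2],[0.8,-0.258,0.01,0,0,0.5,0.2],[0.8,-0.258,0.01,0,0,0.5,0.2],[0.8,-0.258,0.01,0,0,0.5,0.2],[0.8,-0.258,0.01,0,0,0.5,0.2],[0.8,-0.258,0.01,0,0,0.5,0.2]]'; python3 - <<'E'
from h import *
import cv2
w=eyes.read_camera("wrist");t=eyes.read_camera("top")
cv2.imwrite("pics/c4.png",np.hstack([cv2.resize(w,(400,300)),cv2.resize(t[195:345,215:415],(400,300))])[:,:,::-1])
print(row([.529,.1276,.073],-90.5))
E
```

```text
time: 11.8
eef_pos: [0.5283, 0.1258, 0.1883]
tcp_rot: [1.0, -0.004, -0.001, 0.0]
contact_force: [-1.0, -0.5, -0.4]
opening: 0.601
finger_force: 0.0
[0.0011, -0.0046, 0.2895, -0.0, 0.0003, 0.0002]
```

View pics/c4.png

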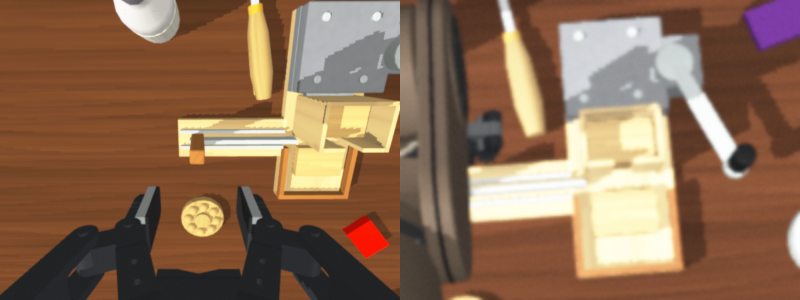

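Lever is home and the blank is on the tray clear of the gate slot. Gripping the gate post and shutting.

```bash
python3 -m handwheel '[[0,-0.005,0.15,0,0,0,0.2],[0,-0.005,0.2895,0,0,0,0.2],[0,-0.005,0.2895,0,0,0,0.2],[0,-0.005,0.2895,0,0,0,0.2],[0,-0.005,0.2895,0,0,0,-1],[0,-0.005,0.2895,0,0,0,-1],[0,-0.005,0.2895,0,0,0,-1],[0,-0.005,0.2895,0,0,0,-1],[0,-0.005,0.2895,0,0,0,-1]]' 20;python3 -m handwheel '[[0,0.03,0,0,0,0,-1],[0,0.06,0,0,0,0,-1],[0,0.09,0,0,0,0,-1],[0,0.12,0,0,0,0,-1],[0,0.15,0,0,0,0,-1],[0,0.165,0,0,0,0,-1],[0,0.165,0,0,0,0,-1]]'
```

```text
time: 13.02
eef_pos: [0.5306, 0.1274, 0.0761]
tcp_rot: [1.0, -0.004, 0.002, 0.0]
contact_force: [-1.0, -2.9, 6.9]
opening: 0.181
finger_force: 23.7
time: 13.9
eef_pos: [0.5304, 0.0612, 0.0761]
tcp_rot: [1.0, -0.004, 0.003, 0.0]
contact_force: [0.1, -1.2, 6.3]
opening: 0.178
finger_force: 23.6
```

```bash
python3 -m handwheel '[[0,0.005,0,0,0,0,-1],[0,0.01,0,0,0,0,-1],[0,0.01,0,0,0,0,-1]]'; python3 -m handwheel '[[0,0.006,0,0,0,0,-1],[0,0.006,0,0,0,0,-1]]'
```

```text
time: 14.28
eef_pos: [0.5304, 0.0592, 0.0761]
tcp_rot: [1.0, -0.005, 0.003, -0.002]
contact_force: [0.8, 5.7, 6.2]
opening: 0.18
finger_force: 23.6
time: 14.52
eef_pos: [0.5304, 0.059, 0.0762]
tcp_rot: [1.0, -0.005, 0.003, -0.004]
contact_force: [1.2, 13.0, 6.2]
opening: 0.184
finger_force: 24.2
```

Travel of 68.5 mm between the two stops confirms the gate is fully shut. Releasing and checking.

```bash
python3 -m handwheel '[[0,0,0,0,0,0,0.2],[0,-0.01,0,0,0,0,0.2],[0,-0.01,0,0,0,0,0.2],[0,-0.01,0,0,0,0,0.2],[0,-0.01,-0.15,0,0,0,0.2],[0,-0.01,-0.3,0,0,0,0.2],[0,-0.5,-0.3,0,0,0,0.2],[0,-0.5,-0.3,0,0,0,0.2],[0,-0.5,-0.3,0,0,0,0.2],[0,-0.5,-0.3,0,0,0,0.2],[0,-0.5,-0.3,0,0,0,0.2]]'; python3 - <<'E'
from h import *
import cv2
s=eyes.read_camera("scene");t=eyes.read_camera("top")
cv2.imwrite("pics/c5.png",np.vstack([np.hstack([cv2.resize(s,(400,300)),cv2.resize(t,(400,300))]),np.hstack([cv2.resize(s[215:335,220:380],(400,300)),cv2.resize(t[225:345,255:415],(400,300))])])[:,:,::-1])
E
```

```text
time: 15.9
eef_pos: [0.5298, 0.2555, 0.1931]
tcp_rot: [1.0, -0.004, -0.0, 0.0]
contact_force: [-0.4, 0.2, -1.1]
opening: 0.6
finger_force: 0.0
```

View pics/c5.png

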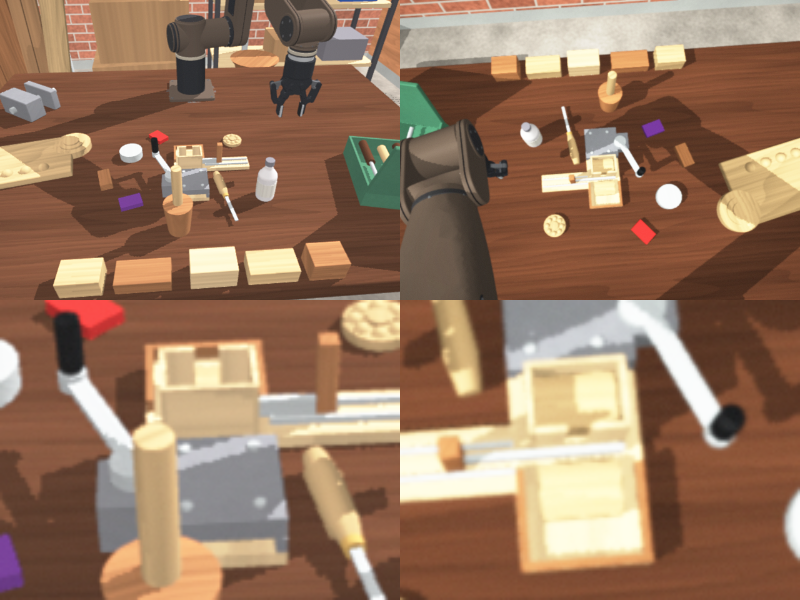

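Gate shut across the outlet, lever home, one blank flat on the tray, bystanders unmoved, arm clear.

```bash
python3 -c "
from plant import ctrl
print(ctrl.sign_off())"
```

```text
the job is handed in; nothing more can be done
None
```

The job is handed in, at about 16 s: one blank lies flat on the tray, the gate went fully open and is fully shut again, the lever hit its stop once and sprang home, and nothing else looks moved in the final pictures.

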